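# Run down a bin stop's wing nut and slide the bin up to it

### The job

The bin stop on the picking bench's rail is set in place but its wing nut is still loose: push the nut's wings round clockwise (seen from above) with your fingertips, stroke after stroke, until it is fully home and turns no farther. Then push the low blue bin that stands in front of the rail along the bench until its side lies flat against the stop plate. Only push: do not lift or tip the bin, leave it standing on the bench, and leave everything else where it is.

Things in the scene. Friction and masses are not known exactly. Their poses are not given: they have to be found in the camera images.
- fixture: Aluminium rail fixed on the bench, with a steel bin stop on it. Origin: on the wing nut's axis, at bench level; y runs along the rail, x away from the robot, z up. In mm: rail 20 high, x -36 to 54, y -250 to 150; stop's foot under the nut: top at height 26, x -36 to 49, y -30 to 30; stop plate: see stop_face.
- wingnut (a joint): Angle of the steel wing nut on its upright stud, rad. Grows as it turns clockwise seen from above (tightens); 10.0 is fully home, a hard stop; it starts between 0 and 4.5. At 0 the wings lie along the fixture's x axis. It turns freely against light steady friction (0.025 N m), stays where left and does not sink noticeably.
- nut_axis (a point): Point on the wing nut's axis at wing mid-height, 54 mm above the bench; turns with the nut: x along one wing, z up. Two wings, 180 degrees apart, reach 33 mm from the axis, 6 mm thick, from 42 to 66 mm above the bench; the hub between them has radius 9 mm up to 52 mm, the stud 5 mm up to 56 mm above the bench.
- lug (a point): Centre of the top edge of an upturned steel lug fixed behind the nut (x 40 to 44 mm from its axis), 24 mm wide, top 61 mm above the bench; axes as the fixture's. It is in the way of fingers circling behind the nut: the wings are best stroked round the front half.
- bin: Low open blue plastic bin, loose, about 0.4 kg, part-filled with terminal blocks: x 130, y 90, height 60 mm. Origin: centre of its underside; z up, axes nearly the fixture's. It stands in front of the rail (robot's side), on the -y side of the stop plate, 60 to 130 mm from it, a few mm clear of the rail. It slides under a push of a few newtons on its -y side.
- bin_side (a point): Point on the bin's +y outer side (the one that must meet the stop plate), at its middle, 20 mm above the bench; axes as the bin's.
- stop_face (a point): Point on the stop plate's face that looks along -y (towards the bin), 105 mm in front of the nut's axis, 20 mm above the bench; axes as the fixture's. The plate is an upright steel sheet 5 mm thick in front of the rail, in the fixture's frame x -158 to -36, y 23 (this face) to 28, top at height 36 mm.
- bin2: Bystander: taller blue bin, x 120, y 100, height 85 mm, on the far (+y) side of the stop plate. Origin: centre of its underside.
- washer: Bystander: loose steel washer 32 mm across, 5 mm thick, lying on the rail (not round the stud). Origin: centre of its underside.
- driver: Bystander: screwdriver with a black handle lying on the bench on the robot's side of the bin, along the rail's direction; its length lies on its x axis.
- tape: Bystander: empty cardboard tape core, 90 mm across, 48 mm high, standing on the bench beyond the bin at its -y side. Origin: centre of its underside.
- mug: Bystander: white mug, 80 mm across, 90 mm high, beyond the taller bin. Origin: centre of its underside.
- carton: Bystander: small cardboard box, 70 x 100 x 50 mm, behind the rail. Origin: centre of its underside.
- tblock: Bystander: one blue terminal block, 35 x 22 x 16 mm, behind the rail. Origin: centre of its underside.
Things that resemble listed ones, but are neither listed nor needed, are in the scene too. What is shaped like the bin but pink or purple is not meant.

How it is judged (in metres and radians):
On the way, in this order (a step that is already met when the one before it is completed fails the run):
1. the wing nut is fully home (value of joint wingnut above 9.7 rad), for 0.2 s.
2. the bin's side lies against the stop plate (y of bin_side in the frame of stop_face between -0.008 and 0.004 m and angle between the y axis of bin and the y axis of fixture, either way round below 0.12 rad and x of bin in the frame of fixture between -0.145 and -0.09 m and height (world z) of bin below 0.01 m and angle between bin's own z axis and vertical below 0.1 rad), for 0.2 s.
At the end, for the whole second after the job is handed in: The wing nut is within 0.3 rad of its hard stop; the bin stands still and upright on the bench in front of the rail, its side within 8 mm of the stop plate, square to it within 0.12 rad, and its centre 90 to 145 mm in front of the nut's axis (all of step 2 and value of joint wingnut above 9.7 rad and linear speed of bin below 0.01 m/s); the robot touches nothing.
It fails at once if the bin is lifted more than 12 mm or tipped (height (world z) of bin above 0.012 m or angle between bin's own z axis and vertical above 0.25 rad).
It fails at once if a bystander is moved more than 25 mm (distance of any of bin2, washer, driver, tape, mug, carton, tblock from where it was at the start of the episode above 0.025 m).
It also fails if it takes over 64 s, if anything falls off the work surface, if the arm or the gripper's body presses on something with over 40 N, if the wrist force passes 120 N, or if a joint passes its speed limit or range.

### The arm

A 7-joint arm with a two-finger parallel gripper is mounted at the origin on the work surface. World frame = base frame: x ahead of the robot, y to its left, z up, the work surface at z = 0. Lengths are in mm, angles in rad, forces in N, time in s.
With the tool pointing down it reaches from about 400 to 875 mm from the base axis. Payload 4.4 kg.
Tool frame: the origin (TCP) lies between the finger pads; the fingertips stand ctrl.tcp_to_tips ahead of it and the grasp point (between the pads) lies 8 mm behind it (ctrl.tcp_to_tips is the distance from the TCP to the fingertips, in mm); z points along the fingers, y is the direction in which the jaws open and shut (so a half turn about z gives the same grasp; the last joint's range is limited). The gripper opens to 85 mm and grips with 20 to 120 N. Pads are 22 mm wide; open, the fingers measure 114 mm over their backs; the gripper's body (76 mm by 85 mm) begins 54 mm behind the grasp point. The pads swing forward as they close: fully open they stand 13 mm farther back than shut.
Start: joints at [-1.228, 0.628, 0.038, 1.517, -0.027, 0.996, -0.02], TCP at [258.359, 596.463, 242.313] pointing down, gripper open.
Joint ranges: [-3.06, 3.06], [-0.37, 2.12], [-1.25, 1.32], [0.18, 2.47], [-1.1, 4.24], [0.23, 1.98], [-2.94, 2.94]. Speed limits (rad/s): [2.57, 2.57, 3.14, 3.14, 3.14, 3.14, 3.14].

### API

Orientations are given as [roll, pitch, yaw] about the fixed x, y, z axes, in that order (R = Rz(yaw) Ry(pitch) Rx(roll)).
In Python, from cell import ctrl gives the robot as it stands.
- The arm moves only by the tool send_rows, never from a script. Its argument "rows" is a list of rows, each an object of numbers: "x", "y", "z": the shift along the world's x, y, z in cm; "roll": the turn about the world's z in degrees; "claw": the closure, from 0 (fully open) to 1 (shut). A call has 1 to 5 rows; each row is the pose to reach, as a shift and turn from the pose commanded when the call began; what a row does not reach only later rows make up. A row lasts 1/12 s, in which the tool goes at most 41.7 mm and 7.16 degrees, less where a joint would pass 70% of its speed; a pose out of reach is approached as far as the arm can. A call with a gripper value outside its range is refused whole. The fingers move at their own pace and stop on an object; the grip force is fixed at half the most. Time passes only in rows, so rows that repeat a pose let the fingers close. It gives the time, the measured TCP pose, the force and the opening at its end, in the units of the state.
- ctrl.read_state(): the state, without advancing time (a new reading comes with each control period).
- ctrl.get_image(name): name is "side" or "top" or "wrist"; returns (picture, depth): 420x560x3 uint8, blue, green, red; 420x560 float32, mm along the optical axis (not along the pixel's ray), 0 where there is no reading.
- ctrl.get_calibration(name): a dict with "intrinsics" (3x3 intrinsics, pixels), "dist_coeffs" ([k1, k2, p1, p2, k3] as OpenCV has them; the pictures are not rectified), "T" (4x4, takes a point from camera to world coordinates). Camera axes: x right, y down, z forward; pixel columns grow to the right and rows downward; lengths in mm; the calibration is good to about 2 mm. A picture is of the moment at which its call begins: read the wrist's pose just before it. get_calibration takes no time and is no camera call; for the wrist camera it gives the pose at the moment of the call.
- ctrl.finish_job(): hands the job in, once; it reports no verdict.
Trained networks look in the newest picture that a camera, given by its name, has taken for a name from the list of things; names that differ only in an ending like _2 or _b are one class to them, and where a whole thing is asked for, a point or a joint stands for the part that bears it (a point fixed in the world has none). Each returns a list of dicts, best first, with "confidence" (0 to 1); they miss things now and then, are a little off and sometimes report something else, mostly with a low value. They report only what shows in the picture. A call takes as long as a camera call. They do not tell look-alikes from the thing itself.
- ctrl.recognise(camera, query): "uv" ([column, row] in pixels, amid what is visible of it).
- ctrl.regions_of(camera, query): "region" (420x560 bool, what is visible of it) and "uv" ([column, row] in pixels, amid what is visible of it).
- ctrl.place_of(camera, query): "uv" ([column, row] in pixels: a listed point, or the origin of a listed thing).
The state is a dict: "clock": time; "qpos": joint angles; "qd": joint speeds; "tau": joint torques, N m; "eef_pos": TCP position; "tool_rot": TCP orientation; "force": force on the tool from outside, world axes, zero at the start; "torque": the same for the moment, N m; "width": finger opening in mm.
Only numpy, scipy, OpenCV 4.12 (cv2) and the standard library are available. Lean on these libraries where they do the work, as an engineer would, in place of code of your own. Each camera call takes 0.05 s, during which the arm holds its last target. There are 200 camera calls.

## Working session

There is one attempt and no reset: what is moved stays moved. The work goes in short steps, Python scripts to look and compute and a tool call to move; the robot and the scene stay as the last step left them, time stands still between calls to the robot, and variables do not carry over. Pictures are saved under pics/ and viewed, on a budget of 10 in all, crops included, one or two more only if the job needs it, and the job is handed in when it is done.

Besides the shell and the picture viewer there is one more tool, called after "Call:" as name([rows], argument=value, ...), one row to a line, values as JSON. send_rows: Moves the arm, as the interface text tells. Its arguments: {"type":"object","properties":{"rows":{"type":"array"}},"required":["rows"]}

```bash
mkdir -p pics; ls; cat > h.py <<'E'
import numpy as np, cv2
from cell import ctrl
def ray(cam,uv):
    c=ctrl.get_calibration(cam);K=np.array(c["intrinsics"]);T=np.array(c["T"])
    p=cv2.undistortPoints(np.array([[uv]],float),K,np.array(c["dist_coeffs"]))[0,0]
    return T[:3,3],T[:3,:3]@np.array([p[0],p[1],1.])
def atz(cam,uv,z):
    o,d=ray(cam,uv);return o+d*(z-o[2])/d[2]
def atdepth(cam,uv,dep):
    o,d=ray(cam,uv);u,v=np.round(uv).astype(int)
    w=dep[max(v-1,0):v+2,max(u-1,0):u+2];w=w[w>0]
    return o+d*np.median(w) if len(w) else None
E
python3 - <<'E'
from h import *
np.set_printoptions(precision=1,suppress=True)
s=ctrl.read_state();print(s)
print(getattr(ctrl,'tcp_to_tips',None))
for cam in("top","side"):
    im,d=ctrl.get_image(cam);cv2.imwrite(f"pics/{cam}0.png",im);np.save(f"{cam}0.npy",d)
    for q in ["wingnut","nut_axis","lug","bin","bin_side","stop_face","fixture","bin2","washer","driver","tape"]:
        r=ctrl.place_of(cam,q)
        for x in r[:3]: print(cam,q,round(x["confidence"],2),np.array(x["uv"]),atdepth(cam,x["uv"],d))
E
```

```text
pics
{'clock': 0.0, 'qpos': array([-1.2,  0.6,  0. ,  1.5, -0. ,  1. , -0. ]), 'qd': array([ 0., -0., -0., -0.,  0.,  0.,  0.]), 'tau': array([ -0. , -56.3,   1.2, -19.3,   0. ,   0. ,   0. ]), 'eef_pos': array([258.1, 595.9, 241.4]), 'tool_rot': array([-3.1, -0. ,  2.7]), 'force': array([-0.8, -0.3,  0.2]), 'torque': array([ 0.,  0., -0.]), 'width': 85.67749936761437}
11.0Traceback (most recent call last):
  File "<stdin>", line 8, in <module>
ValueError: it knows: bin, bin_side, carton, driver, fixture, lug, mug, nut_axis, stop_face, tape, tblock, washer
```

```bash
python3 - <<'E'
from h import *
np.set_printoptions(precision=1,suppress=True)
for cam in("top","side"):
    im,d=ctrl.get_image(cam);cv2.imwrite(f"pics/{cam}0.png",im);np.save(f"{cam}0.npy",d)
    for q in ["nut_axis","lug","bin","bin_side","stop_face","fixture","washer","driver","tape"]:
        r=ctrl.place_of(cam,q)
        for x in r[:4]: print(cam,q,round(x["confidence"],2),np.array(x["uv"]),atdepth(cam,x["uv"],d))
print(ctrl.read_state()["clock"], ctrl.read_state()["tool_rot"]*57.3)
E
```

```text
top nut_axis 0.58 [249.5 167.9] [668.9  92.1  53.6]
top lug 0.77 [251.6 155.7] [703.8  87.1  52.5]
top bin 0.8 [389.6 145.4] [ 740.8 -292.6   35.8]
top bin 0.76 [202.3 222. ] [523.8 216.3  37.3]
top bin 0.67 [426.7 334.6] [ 233.9 -362.8   33.5]
top bin 0.58 [303.1 214.1] [545.5 -51.3  38.5]
top bin_side 0.87 [289.9 212. ] [558.9 -17.1   3.9]
top bin_side 0.68 [390.8 133.5] [ 774.  -296.6   40.4]
top bin_side 0.55 [431.  319.8] [ 271.1 -368.5   56.4]
top stop_face 0.61 [240.8 210.6] [555.5 114.7  35.1]
top fixture 0.97 [251.8 177. ] [650.7  87.1  29.8]
top washer 0.45 [298.5 168.2] [677.4 -40.6  25.3]
top driver 0.9 [283.2 264.8] [412.3   1.5  23.9]
top tape 0.67 [380.9 222.4] [ 531.  -266.2   -0. ]
top tape 0.24 [282.1 261.8] [422.7   4.2   1.3]
side nut_axis 0.66 [291.  243.8] [518.4 -77.3  35.8]
side nut_axis 0.61 [296.6 185.2] [686.4 103.7  26.3]
side lug 0.66 [302.9 175.1] [747.6 143.1   2.6]
side bin 0.87 [390.3 259.8] [ 715.1 -303.5   43.2]
side bin 0.79 [241.8 186.8] [513.5 171.   72.7]
side bin 0.76 [270.9 379.1] [ 212.6 -381.6   37.4]
side bin 0.69 [292.6 242.9] [523.8 -78.2  37. ]
side bin_side 0.92 [285.7 227.6] [544.2 -18.6  34.3]
side bin_side 0.9 [403.1 249.3] [ 776.3 -298.9   39.7]
side bin_side 0.89 [288.9 368.6] [ 264.1 -389.6   47.9]
side bin_side 0.2 [241.6 189.6] [511.9 170.3  60.9]
side stop_face 0.94 [264.1 199.9] [560.6 115.   28.3]
side fixture 0.66 [292.4 197. ] [642.8  71.4  26.6]
side washer 0.42 [324.7 210.5] [695.2 -30.1  19.1]
side driver 0.81 [250.4 248.8] [413.4 -13.9  26.2]
side tape 0.76 [332.9 291.2] [ 527.9 -264.7    0.6]
1.05 [180.   -0.  156.6]
```

View pics/top0.png

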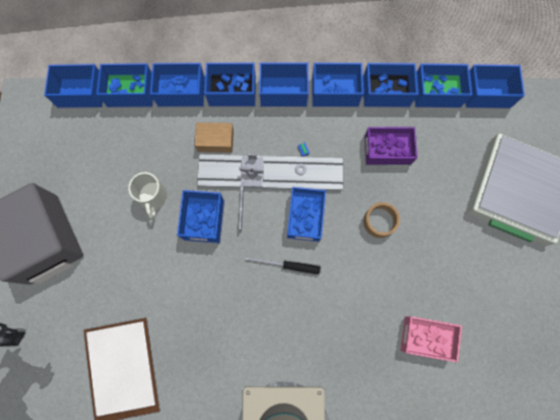

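View pics/side0.png

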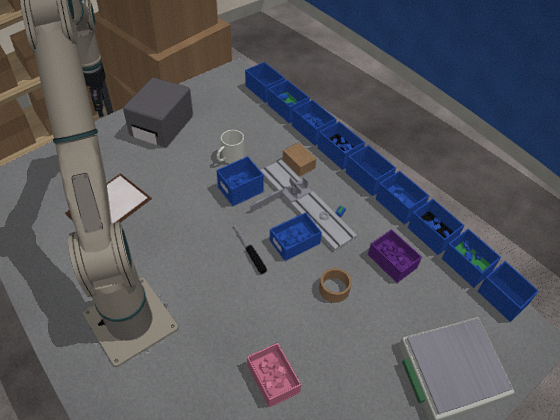

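The low blue bin at top px (303,214) is the target: it stands in front of the rail, on the −y side of the plate. The taller blue bin at (202,222) is bin2. The pink one at (432,338) and the purple one at (390,146) are decoys. The nut is at about (251,168) and the plate at (241,205). I'll move over the nut for a close wrist view.

Call:
send_rows([
  {"x": 2.3,"y": -3.3,"z": 0.6},
  {"x": 4.6,"y": -6.6,"z": 1.2},
  {"x": 6.9,"y": -9.9,"z": 1.8},
  {"x": 9.2,"y": -13.2,"z": 2.4},
  {"x": 11.5,"y": -16.5,"z": 3},
])

```text
$.rows[0]: bad value
```

Call:
send_rows([
  {"x": 2.3,"y": -3.3},
  {"x": 4.6,"y": -6.6},
  {"x": 6.9,"y": -9.9},
  {"x": 9.2,"y": -13.2},
  {"x": 11.5,"y": -16.5},
])

```text
$.rows[0]: bad value
```

Call:
send_rows([
  {"x": 2.3,"y": -3.3},
  {"x": 4.6,"y": -6.6},
  {"x": 6.9,"y": -9.9},
  {"x": 9.2,"y": -13.2},
  {"x": 11.5,"y": -16.5},
])

```text
$.rows[0]: bad value
```

```bash
python3 - <<'E'
from h import *
np.set_printoptions(precision=3,suppress=True)
s=ctrl.read_state();print(s["clock"],s["qpos"],s["eef_pos"],s["tool_rot"]*57.3)
print(ctrl.get_calibration("wrist")["T"])
im,d=ctrl.get_image("wrist");cv2.imwrite("pics/w0.png",im);np.save("w0.npy",d)
for q in ["nut_axis","lug","stop_face","bin_side","bin","washer"]:
    for x in ctrl.place_of("wrist",q)[:3]: print(q,round(x["confidence"],2),np.array(x["uv"]),atdepth("wrist",x["uv"],d))
E
```

```text
1.05 [-1.228  0.628  0.038  1.517 -0.027  0.996 -0.02 ] [258.364 596.455 242.315] [180.012  -0.001 156.591]
[[  0.397   0.867   0.3   180.759]
 [  0.918  -0.375  -0.13  630.076]
 [ -0.      0.327  -0.945 374.777]
 [  0.      0.      0.      1.   ]]
bin 0.56 [145.  408.4] [242.278 558.784 310.698]
```

View pics/w0.png

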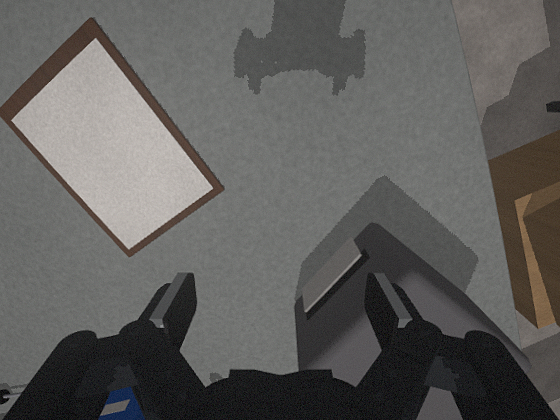

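The moves were refused, so every field is probably required. The wrist view therefore shows only the start area (clipboard and dark box). Resending with all fields.

Call:
send_rows([
  {"x": 2.3,"y": -3.3,"z": 0.6,"roll": 0,"claw": 0},
  {"x": 4.6,"y": -6.6,"z": 1.2,"roll": 0,"claw": 0},
  {"x": 6.9,"y": -9.9,"z": 1.8,"roll": 0,"claw": 0},
  {"x": 9.2,"y": -13.2,"z": 2.4,"roll": 0,"claw": 0},
  {"x": 11.5,"y": -16.5,"z": 3,"roll": 0,"claw": 0},
])

```text
clock: 1.82
eef_pos: [374.2, 429.8, 272.7]
tool_rot: [3.141, 0.0, 2.733]
force: [0.6, 0.9, -0.2]
width: 85.5
```

Call:
send_rows([
  {"x": 2.3,"y": -3.3,"z": 0,"roll": -7,"claw": 0},
  {"x": 4.6,"y": -6.6,"z": 0,"roll": -14,"claw": 0},
  {"x": 6.9,"y": -9.9,"z": 0,"roll": -21,"claw": 0},
  {"x": 9.2,"y": -13.2,"z": 0,"roll": -28,"claw": 0},
  {"x": 11.5,"y": -16.5,"z": 0,"roll": -35,"claw": 0},
])

```text
clock: 2.23
eef_pos: [489.2, 264.8, 272.7]
tool_rot: [3.141, -0.0, 2.116]
force: [0.5, -0.1, -0.3]
width: 85.0
```

Call:
send_rows([
  {"x": 2.3,"y": -3.3,"z": 0,"roll": -6,"claw": 0},
  {"x": 4.6,"y": -6.6,"z": 0,"roll": -12,"claw": 0},
  {"x": 6.9,"y": -9.9,"z": 0,"roll": -18,"claw": 0},
  {"x": 9.2,"y": -13.2,"z": 0,"roll": -24,"claw": 0},
  {"x": 11.5,"y": -16.5,"z": 0,"roll": -30,"claw": 0},
])

```text
clock: 2.65
eef_pos: [604.2, 99.9, 272.6]
tool_rot: [3.141, -0.0, 1.593]
force: [1.0, 0.7, -0.4]
width: 85.5
```

```bash
python3 - <<'E'
from h import *
np.set_printoptions(precision=3,suppress=True)
s=ctrl.read_state();print(s["clock"],s["qpos"],s["eef_pos"],s["tool_rot"]*57.3)
im,d=ctrl.get_image("wrist");cv2.imwrite("pics/w1.png",im);np.save("w1.npy",d)
for q in ["nut_axis","lug","stop_face","bin_side","bin","washer"]:
    for x in ctrl.place_of("wrist",q)[:3]: print(q,round(x["confidence"],2),np.array(x["uv"]),atdepth("wrist",x["uv"],d))
E
```

```text
2.65 [-0.44   0.567  0.377  1.599 -0.234  1.021  0.028] [604.242  99.876 272.595] [179.986  -0.024  91.305]
nut_axis 0.91 [328.5 195.9] [665.961  77.591  56.772]
lug 0.87 [364. 200.] [723.139  63.168   2.583]
stop_face 0.66 [244.9 166.3] [559.317 116.626  34.651]
bin_side 0.9 [239.5 256.3] [547.628 -13.773  18.872]
bin 0.91 [348.6 388.3] [621.662 114.322 342.133]
bin 0.78 [229.8  80.8] [541.455 217.576  35.524]
bin 0.61 [240.  277.8] [550.387 -35.833  38.918]
washer 0.62 [322.1 280.5] [667.857 -45.266  24.212]
```

View pics/w1.png

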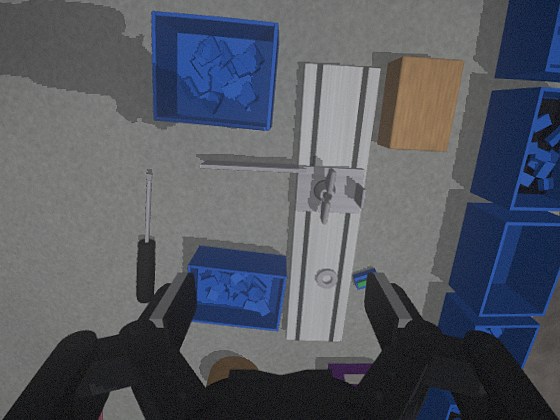

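Wrist view: nut at px ≈ (325,193) with wings roughly along y, plate (200–305,165), target bin (238,288), bin2 (215,70), washer (326,279). Next, the depth data for the nut, rail, plate and bin.

```bash
cat >> h.py <<'E'
def cloud(cam,d):
    c=ctrl.get_calibration(cam);K=np.array(c["intrinsics"]);T=np.array(c["T"])
    v,u=np.mgrid[0:420,0:560]
    p=cv2.undistortPoints(np.stack([u,v],-1).reshape(-1,1,2).astype(float),K,np.array(c["dist_coeffs"])).reshape(420,560,2)
    P=np.concatenate([p,np.ones((420,560,1))],-1)*d[...,None]
    return P@T[:3,:3].T+T[:3,3]
def rect(Q): 
    (c,s,a)=cv2.minAreaRect(Q[:,:2].astype(np.float32));return np.array(c),np.array(s),a
def sel(P,x0,x1,y0,y1,z0,z1):
    m=(P[...,0]>x0)&(P[...,0]<x1)&(P[...,1]>y0)&(P[...,1]<y1)&(P[...,2]>z0)&(P[...,2]<z1);return P[m]
E
python3 - <<'E'
from h import *
np.set_printoptions(precision=1,suppress=True)
d=np.load("w1.npy");P=cloud("wrist",d)
W=sel(P,630,705,40,140,58,75);print("wing",len(W),W[:,2].max(),rect(W),W.mean(0))
L=sel(P,630,730,40,140,40,57);print("mid",len(L),rect(L))
F=sel(P,600,740,30,150,23,30);print("foot",len(F),rect(F),np.median(F[:,2]))
S=sel(P,480,640,80,140,28,42);print("plate",len(S),rect(S),np.median(S[:,2]))
B=sel(P,450,640,-150,20,50,70);print("binrim",len(B),rect(B),np.median(B[:,2]))
R=sel(P,600,740,-200,300,15,23);print("rail",len(R),rect(R),np.median(R[:,2]))
print("bench",np.median(sel(P,500,600,20,80,-10,10)[:,2]))
T=sel(P,480,600,-330,-150,30,60);print("tape",len(T),rect(T) if len(T) else 0)
for uv,z in(((325,172),66),((325,221),66),((328.5,195.9),54)):print(atz("wrist",uv,z))
im=cv2.imread("pics/w1.png");cv2.imwrite("pics/w1c.png",cv2.resize(im[140:240,190:390],None,fx=4,fy=4,interpolation=cv2.INTER_CUBIC))
E
```

```text
wing 348 68.45571436922171 (array([679.9,  89.1]), array([65.6, 46.5]), 84.49137878417969) [668.1  92.2  64. ]
mid 336 (array([674.4,  86.1]), array([63.4, 51.6]), 70.521484375)
foot 2232 (array([653.9, 101. ]), array([ 80.2, 108.5]), 88.47014617919922) 26.456564877998915
plate 553 (array([572.6, 117.7]), array([ 33.3, 138. ]), 75.9998550415039) 36.07202814705465
binrim 1426 (array([545.5, -55.8]), array([ 92.2, 130.6]), 84.37078857421875) 58.64398317077644
rail 15196 (array([667.1,  44.1]), array([132.7, 406.9]), 0.5140457153320312) 20.378258330737708
bench 0.658625930081314
tape 173 (array([ 507.2, -225.4]), array([49.7,  8.3]), 38.56534957885742)
[652.8 122.1  66. ]
[657.5  62.6  66. ]
[661.2  90.7  54. ]
```

View pics/w1c.png

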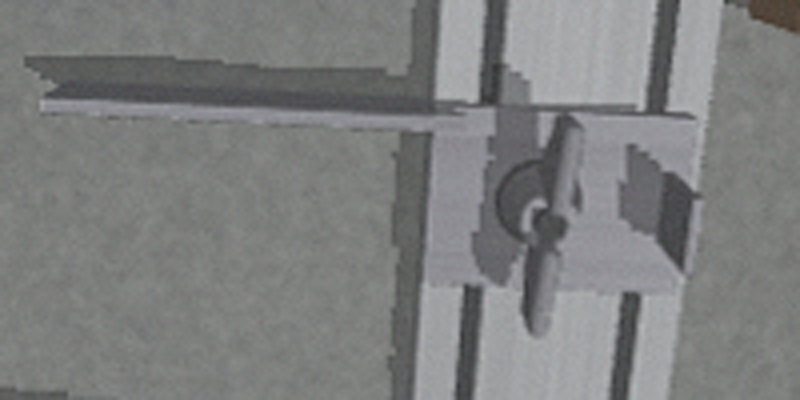

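```bash
python3 - <<'E'
from h import *
np.set_printoptions(precision=1,suppress=True)
g=lambda x,y,z:atz("wrist",(190+x/4,140+y/4),z)
a,b=g(571,120,66),g(537,334,66);v=a-b
print("tips",a,b,(a+b)/2,np.hypot(*v[:2]),np.degrees(np.arctan2(v[1],v[0])))
print("stud",g(550,222,56))
p,q=g(45,110,36),g(430,130,36);print("plate -y top edge",p,q,np.degrees(np.arctan2(*(q-p)[[1,0]])))
print("foot front corner",g(428,283,26),g(430,125,26), "lug",g(690,230,61))
d=np.load("w1.npy");P=cloud("wrist",d)
R=sel(P,600,740,-160,60,17,23)  # rail front edge
for y in(-140,-80,-20,40):
    r=R[abs(R[:,1]-y)<8];print(y,np.percentile(r[:,0],[2,98]))
S=sel(P,510,625,80,140,32,40)
print("plate fit",np.polyfit(S[:,0],S[:,1],1),[np.percentile(S[abs(S[:,0]-x)<8][:,1],[5,50,95]) for x in(530,570,610)])
E
```

```text
tips [661.4 124.7  66. ] [656.8  59.4  66. ] [659.1  92.1  66. ] 65.50265214041671 85.97214310061186
stud [659.6  91.7  56. ]
plate -y top edge [504.  117.3  36. ] [623.4 114.6  36. ] -1.3006484360158432
foot front corner [625.9  61.2  26. ] [623.9 114.2  26. ] lug [700.8  92.   61. ]
-140 [622.  706.3]
-80 [621.9 707.3]
-20 [610.  708.4]
40 [624.4 709.7]
plate fit [ -0.  130.1] [array([116.6, 118.9, 121.3]), array([116. , 118.4, 120.6]), array([114.8, 117.5, 119.7])]
```

Nut axis is at about (659.3, 92.0), and three estimates agree (tip span measured 65.5 mm, true 66). Wing direction is ≈86°, so the nut angle is ≈1.62 rad and needs ≈480° clockwise. The jaws open along x and already straddle the wings, so I'll narrow them to ~17 mm. That is clear of the stud and the lug. Then I'll descend to tip height ~56 mm and sweep with the fingertips.

Call:
send_rows([
  {"x": 1.5,"y": -0.2,"z": -3.5,"roll": 0,"claw": 0.8},
  {"x": 3,"y": -0.4,"z": -7,"roll": 0,"claw": 0.8},
  {"x": 4.5,"y": -0.6,"z": -10,"roll": 0,"claw": 0.8},
  {"x": 5.5,"y": -0.8,"z": -13,"roll": -3,"claw": 0.8},
  {"x": 5.5,"y": -0.8,"z": -15,"roll": -5,"claw": 0.8},
])

```text
clock: 3.42
eef_pos: [658.5, 94.8, 119.3]
tool_rot: [-3.14, -0.0, 1.511]
force: [1.0, -0.7, 0.8]
width: 25.3
```

Call:
send_rows([
  {"x": 0,"y": 0,"z": 0,"roll": 0,"claw": 0.8},
  {"x": 0,"y": 0,"z": 0,"roll": 0,"claw": 0.8},
  {"x": 0,"y": 0,"z": 0,"roll": 0,"claw": 0.8},
])

```text
clock: 3.67
eef_pos: [658.8, 94.7, 123.9]
tool_rot: [3.14, -0.001, 1.514]
force: [0.2, -0.0, 0.8]
width: 16.8
```

```bash
python3 - <<'E'
from h import *
np.set_printoptions(precision=3,suppress=True)
s=ctrl.read_state();print(s["clock"],s["qpos"],s["eef_pos"],s["tool_rot"]*57.3,s["width"])
im,d=ctrl.get_image("wrist")
cv2.imwrite("pics/w2.png",im)
E
```

```text
3.6667 [-0.372  0.808  0.331  1.58  -0.332  0.808  0.038] [658.844  94.715 123.853] [179.908  -0.052  86.733] 16.82597444029621
```

View pics/w2.png

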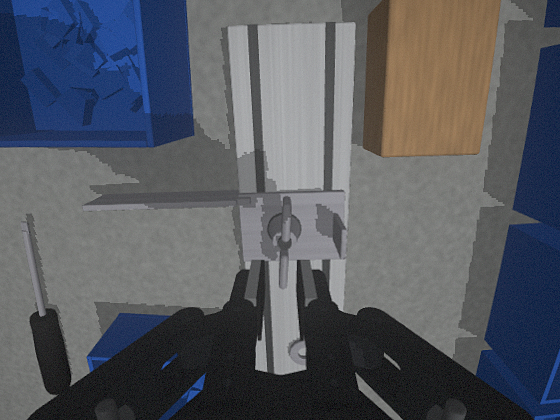

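```bash
python3 - <<'E'
from h import *
np.set_printoptions(precision=2,suppress=True)
a,b=atz("wrist",(287.5,199),66),atz("wrist",(283,286),66);v=a-b
print(a,b,(a+b)/2,np.hypot(*v[:2]),np.degrees(np.arctan2(v[1],v[0])),"stud",atz("wrist",(285,239),56))
s=ctrl.read_state();print(s["eef_pos"],s["qd"])
E
```

```text
[665.84 122.43  66.  ] [659.25  56.07  66.  ] [662.54  89.25  66.  ] 66.68167716016903 84.32671514995765 stud [662.62  89.25  56.  ]
[659.29  94.46 124.49] [ 0.01 -0.01  0.   -0.   -0.   -0.   -0.  ]
```

Call:
send_rows([
  {"x": 0.1,"y": -0.3,"z": 0,"roll": 0,"claw": 0.8},
  {"x": 0.1,"y": -0.3,"z": -0.5,"roll": 0,"claw": 0.8},
  {"x": 0.1,"y": -0.3,"z": -1,"roll": 0,"claw": 0.8},
])

```text
clock: 3.97
eef_pos: [660.2, 90.2, 113.6]
tool_rot: [3.139, -0.001, 1.511]
force: [0.3, 0.2, -0.3]
width: 17.1
```

Call:
send_rows([
  {"x": 0.1,"y": -0.1,"z": -1.5,"roll": 0,"claw": 0.8},
  {"x": 0.1,"y": -0.1,"z": -3,"roll": 0,"claw": 0.8},
  {"x": 0.1,"y": -0.1,"z": -4,"roll": 0,"claw": 0.8},
  {"x": 0.1,"y": -0.1,"z": -4.6,"roll": 0,"claw": 0.8},
  {"x": 0.1,"y": -0.1,"z": -4.6,"roll": 0,"claw": 0.8},
])

```text
clock: 4.38
eef_pos: [659.4, 89.4, 64.4]
tool_rot: [-3.139, 0.0, 1.511]
force: [-0.6, -0.4, 0.5]
width: 16.9
```

```bash
python3 - <<'E'
from h import *
s=ctrl.read_state();print(s["clock"],s["eef_pos"],s["tool_rot"]*57.3,s["force"],s["torque"])
im,d=ctrl.get_image("wrist")
cv2.imwrite("pics/w3.png",cv2.resize(im[180:400,140:430],None,fx=2,fy=2))
E
```

```text
4.3833 [659.4407176   89.36624467  64.37938709] [-1.79868300e+02  2.66171814e-02  8.65815377e+01] [-0.58611086 -0.35620271  0.48281202] [-0.07343443  0.0235159  -0.05004579]
```

View pics/w3.png

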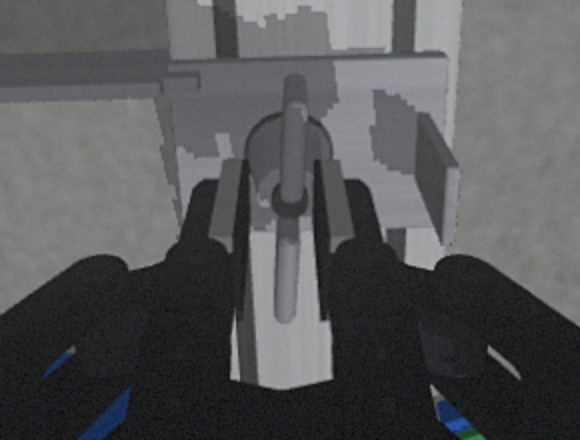

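The wing and stud sit centred between the pads, and the lug is clear to the right. Start the clockwise sweep.

Call:
send_rows([
  {"x": 0,"y": 0,"z": 0,"roll": -7,"claw": 0.8},
  {"x": 0,"y": 0,"z": 0,"roll": -14,"claw": 0.8},
  {"x": 0,"y": 0,"z": 0,"roll": -21,"claw": 0.8},
  {"x": 0,"y": 0,"z": 0,"roll": -28,"claw": 0.8},
  {"x": 0,"y": 0,"z": 0,"roll": -35,"claw": 0.8},
])

```text
clock: 4.85
eef_pos: [662.0, 89.7, 67.3]
tool_rot: [3.139, -0.003, 0.895]
force: [3.0, -0.8, -2.3]
width: 17.3
```

Call:
send_rows([
  {"x": 0,"y": 0,"z": 0,"roll": -7,"claw": 0.8},
  {"x": 0,"y": 0,"z": 0,"roll": -14,"claw": 0.8},
  {"x": 0,"y": 0,"z": 0,"roll": -21,"claw": 0.8},
  {"x": 0,"y": 0,"z": 0,"roll": -28,"claw": 0.8},
  {"x": 0,"y": 0,"z": 0,"roll": -35,"claw": 0.8},
])

```text
clock: 5.27
eef_pos: [662.4, 89.2, 67.4]
tool_rot: [3.14, -0.004, 0.284]
force: [2.1, -0.6, -1.1]
width: 17.0
```

```bash
python3 - <<'E'
from h import *
np.set_printoptions(precision=2,suppress=True)
s=ctrl.read_state();print(s["clock"],s["eef_pos"],s["tool_rot"]*57.3,s["force"],s["torque"],s["qpos"])
E
```

```text
5.2667 [662.43  89.24  67.44] [179.91  -0.25  16.26] [ 2.06 -0.55 -1.07] [-0.2  -0.62  0.03] [-0.51  0.95  0.62  1.6  -0.71  0.81 -0.88]
```

Call:
send_rows([
  {"x": 0,"y": 0,"z": 0,"roll": -7,"claw": 0.8},
  {"x": 0,"y": 0,"z": 0,"roll": -14,"claw": 0.8},
  {"x": 0,"y": 0,"z": 0,"roll": -21,"claw": 0.8},
  {"x": 0,"y": 0,"z": 0,"roll": -28,"claw": 0.8},
  {"x": 0,"y": 0,"z": 0,"roll": -35,"claw": 0.8},
])

```text
clock: 5.68
eef_pos: [662.1, 88.5, 67.6]
tool_rot: [3.142, -0.004, -0.327]
force: [1.9, -1.9, -1.2]
width: 17.4
```

```bash
cat > st.py <<'E'
from h import *
np.set_printoptions(precision=2,suppress=True)
s=ctrl.read_state();print(s["clock"],s["eef_pos"],s["tool_rot"]*57.3,s["force"],s["torque"],s["qpos"],s["width"])
E
python3 st.py
```

```text
5.6833 [662.11  88.53  67.58] [180.01  -0.24 -18.76] [ 1.87 -1.95 -1.18] [-0.46 -0.43 -0.  ] [-0.58  1.    0.77  1.61 -0.85  0.89 -1.38] 17.38765182662825
```

Call:
send_rows([
  {"x": 0,"y": 0,"z": 0,"roll": -7,"claw": 0.8},
  {"x": 0,"y": 0,"z": 0,"roll": -14,"claw": 0.8},
  {"x": 0,"y": 0,"z": 0,"roll": -21,"claw": 0.8},
  {"x": 0,"y": 0,"z": 0,"roll": -28,"claw": 0.8},
  {"x": 0,"y": 0,"z": 0,"roll": -35,"claw": 0.8},
])

```text
clock: 6.1
eef_pos: [661.3, 88.4, 67.3]
tool_rot: [-3.141, -0.003, -0.938]
force: [0.4, -3.0, 1.2]
width: 16.8
```

```bash
python3 st.py
```

```text
6.1 [661.29  88.37  67.35] [-179.96   -0.15  -53.77] [ 0.4  -2.96  1.18] [-0.48 -0.11  0.03] [-0.64  1.06  0.9   1.61 -0.97  0.97 -1.9 ] 16.82056524938743
```

Call:
send_rows([
  {"x": 0,"y": 0,"z": 0,"roll": -7,"claw": 0.8},
  {"x": 0,"y": 0,"z": 0,"roll": -14,"claw": 0.8},
  {"x": 0,"y": 0,"z": 0,"roll": -21,"claw": 0.8},
  {"x": 0,"y": 0,"z": 0,"roll": -28,"claw": 0.8},
  {"x": 0,"y": 0,"z": 0,"roll": -35,"claw": 0.8},
])

```text
clock: 6.52
eef_pos: [660.7, 88.7, 67.0]
tool_rot: [-3.141, -0.001, -1.549]
force: [-0.7, -1.2, 0.2]
width: 16.9
```

```bash
python3 st.py
```

```text
6.5167 [660.68  88.71  67.  ] [-179.97   -0.07  -88.77] [-0.68 -1.17  0.15] [-0.39  0.    0.01] [-0.67  1.1   0.99  1.61 -1.04  1.03 -2.47] 16.857411509573474
```

Call:
send_rows([
  {"x": 0,"y": 0,"z": 0,"roll": 7,"claw": 0.8},
  {"x": 0,"y": 0,"z": 0,"roll": 14,"claw": 0.8},
  {"x": 0,"y": 0,"z": 1,"roll": 18,"claw": 0.8},
  {"x": 0,"y": 0,"z": 3,"roll": 25,"claw": 0.8},
  {"x": 0,"y": 0,"z": 3,"roll": 32,"claw": 0.8},
])

```text
clock: 6.93
eef_pos: [662.7, 89.2, 100.1]
tool_rot: [-3.137, -0.003, -0.978]
force: [0.8, -0.0, -0.1]
width: 17.3
```

Call:
send_rows([
  {"x": 0,"y": 0,"z": 0,"roll": 7,"claw": 0.8},
  {"x": 0,"y": 0,"z": 0,"roll": 14,"claw": 0.8},
  {"x": 0,"y": 0,"z": 0,"roll": 21,"claw": 0.8},
  {"x": 0,"y": 0,"z": 0,"roll": 28,"claw": 0.8},
  {"x": 0,"y": 0,"z": 0,"roll": 35,"claw": 0.8},
])

```text
clock: 7.35
eef_pos: [660.8, 89.9, 97.1]
tool_rot: [-3.141, -0.001, -0.367]
force: [0.3, -0.8, -1.0]
width: 17.1
```

Call:
send_rows([
  {"x": 0,"y": 0,"z": 0,"roll": 7,"claw": 0.8},
  {"x": 0,"y": 0,"z": 0,"roll": 14,"claw": 0.8},
  {"x": 0,"y": 0,"z": 0,"roll": 21,"claw": 0.8},
  {"x": 0,"y": 0,"z": 0,"roll": 28,"claw": 0.8},
  {"x": 0,"y": 0,"z": 0,"roll": 35,"claw": 0.8},
])

```text
clock: 7.77
eef_pos: [660.8, 89.7, 97.1]
tool_rot: [-3.141, -0.001, 0.243]
force: [-0.9, -0.3, 0.4]
width: 17.0
```

Call:
send_rows([
  {"x": 0,"y": 0,"z": 0,"roll": 7,"claw": 0.8},
  {"x": 0,"y": 0,"z": 0,"roll": 14,"claw": 0.8},
  {"x": 0,"y": 0,"z": 0,"roll": 21,"claw": 0.8},
  {"x": 0,"y": 0,"z": 0,"roll": 28,"claw": 0.8},
  {"x": 0,"y": 0,"z": 0,"roll": 35,"claw": 0.8},
])

```text
clock: 8.18
eef_pos: [660.9, 89.6, 97.1]
tool_rot: [3.141, -0.001, 0.854]
force: [0.3, -1.3, 0.2]
width: 17.0
```

Call:
send_rows([
  {"x": 0,"y": 0,"z": 0,"roll": 7,"claw": 0.8},
  {"x": 0,"y": 0,"z": 0,"roll": 14,"claw": 0.8},
  {"x": 0,"y": 0,"z": 0,"roll": 21,"claw": 0.8},
  {"x": 0,"y": 0,"z": 0,"roll": 28,"claw": 0.8},
  {"x": 0,"y": 0,"z": 0,"roll": 35,"claw": 0.8},
])

```text
clock: 8.6
eef_pos: [660.9, 89.5, 97.1]
tool_rot: [3.14, -0.0, 1.465]
force: [-0.3, -0.4, -1.1]
width: 17.0
```

Call:
send_rows([
  {"x": 0,"y": 0,"z": 0,"roll": 7,"claw": 0.8},
  {"x": 0,"y": 0,"z": 0,"roll": 14,"claw": 0.8},
  {"x": 0,"y": 0,"z": 0,"roll": 21,"claw": 0.8},
  {"x": 0,"y": 0,"z": 0,"roll": 28,"claw": 0.8},
  {"x": 0,"y": 0,"z": 0,"roll": 33,"claw": 0.8},
])

```text
clock: 9.02
eef_pos: [660.9, 89.3, 97.2]
tool_rot: [3.14, 0.001, 2.04]
force: [0.8, 0.5, -0.3]
width: 17.5
```

```bash
python3 st.py; python3 - <<'E'
from h import *
im,d=ctrl.get_image("wrist")
cv2.imwrite("pics/w4.png",cv2.resize(im[180:400,140:430],None,fx=2,fy=2))
E
```

```text
9.0167 [660.89  89.3   97.15] [179.94   0.03 116.91] [ 0.84  0.52 -0.33] [0.04 0.02 0.  ] [-0.25  0.82  0.14  1.59 -0.15  0.74  0.42] 17.5282509808903
```

View pics/w4.png

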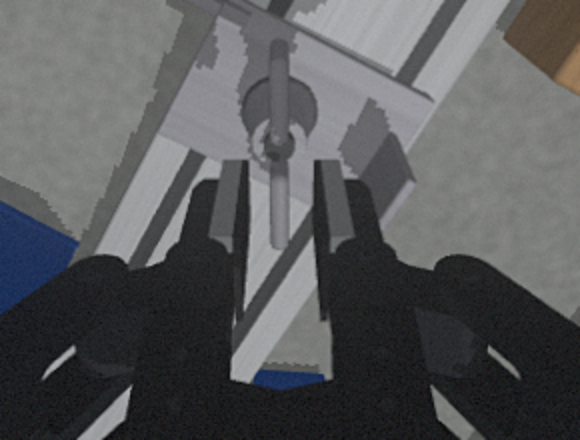

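Wing aligned with the tool exactly as predicted (≈150° turned). Second stroke.

Call:
send_rows([
  {"x": 0,"y": 0,"z": -1.5,"roll": 0,"claw": 0.8},
  {"x": 0,"y": 0,"z": -3,"roll": 0,"claw": 0.8},
  {"x": 0,"y": 0,"z": -3,"roll": -7,"claw": 0.8},
  {"x": 0,"y": 0,"z": -3,"roll": -14,"claw": 0.8},
  {"x": 0,"y": 0,"z": -3,"roll": -21,"claw": 0.8},
])

```text
clock: 9.48
eef_pos: [660.7, 89.3, 66.5]
tool_rot: [3.141, -0.0, 1.66]
force: [-0.4, 0.4, -0.1]
width: 17.3
```

Call:
send_rows([
  {"x": 0,"y": 0,"z": 0,"roll": -7,"claw": 0.8},
  {"x": 0,"y": 0,"z": 0,"roll": -14,"claw": 0.8},
  {"x": 0,"y": 0,"z": 0,"roll": -21,"claw": 0.8},
  {"x": 0,"y": 0,"z": 0,"roll": -28,"claw": 0.8},
  {"x": 0,"y": 0,"z": 0,"roll": -35,"claw": 0.8},
])

```text
clock: 9.9
eef_pos: [661.6, 89.5, 66.9]
tool_rot: [3.139, -0.001, 1.049]
force: [2.6, -0.0, -2.0]
width: 16.9
```

Call:
send_rows([
  {"x": 0,"y": 0,"z": 0,"roll": -7,"claw": 0.8},
  {"x": 0,"y": 0,"z": 0,"roll": -14,"claw": 0.8},
  {"x": 0,"y": 0,"z": 0,"roll": -21,"claw": 0.8},
  {"x": 0,"y": 0,"z": 0,"roll": -28,"claw": 0.8},
  {"x": 0,"y": 0,"z": 0,"roll": -35,"claw": 0.8},
])

```text
clock: 10.32
eef_pos: [662.2, 89.2, 67.2]
tool_rot: [3.139, -0.004, 0.439]
force: [3.6, -0.8, -1.6]
width: 17.2
```

Call:
send_rows([
  {"x": 0,"y": 0,"z": 0,"roll": -7,"claw": 0.8},
  {"x": 0,"y": 0,"z": 0,"roll": -14,"claw": 0.8},
  {"x": 0,"y": 0,"z": 0,"roll": -21,"claw": 0.8},
  {"x": 0,"y": 0,"z": 0,"roll": -28,"claw": 0.8},
  {"x": 0,"y": 0,"z": 0,"roll": -35,"claw": 0.8},
])

```text
clock: 10.73
eef_pos: [662.2, 88.7, 67.5]
tool_rot: [3.141, -0.005, -0.172]
force: [2.8, -2.0, -1.2]
width: 17.2
```

Call:
send_rows([
  {"x": 0,"y": 0,"z": 0,"roll": -7,"claw": 0.8},
  {"x": 0,"y": 0,"z": 0,"roll": -14,"claw": 0.8},
  {"x": 0,"y": 0,"z": 0,"roll": -21,"claw": 0.8},
  {"x": 0,"y": 0,"z": 0,"roll": -28,"claw": 0.8},
  {"x": 0,"y": 0,"z": 0,"roll": -35,"claw": 0.8},
])

```text
clock: 11.15
eef_pos: [661.5, 88.4, 67.4]
tool_rot: [-3.141, -0.003, -0.783]
force: [0.8, -2.1, 0.4]
width: 17.4
```

Call:
send_rows([
  {"x": 0,"y": 0,"z": 0,"roll": -7,"claw": 0.8},
  {"x": 0,"y": 0,"z": 0,"roll": -14,"claw": 0.8},
  {"x": 0,"y": 0,"z": 0,"roll": -21,"claw": 0.8},
  {"x": 0,"y": 0,"z": 0,"roll": -28,"claw": 0.8},
  {"x": 0,"y": 0,"z": 0,"roll": -35,"claw": 0.8},
])

```text
clock: 11.57
eef_pos: [660.8, 88.7, 67.0]
tool_rot: [-3.141, -0.002, -1.394]
force: [-0.9, -2.2, 0.6]
width: 16.9
```

```bash
python3 st.py
```

```text
11.5667 [660.79  88.69  67.04] [-179.96   -0.09  -79.88] [-0.92 -2.17  0.59] [-0.44  0.14  0.04] [-0.66  1.09  0.96  1.61 -1.02  1.01 -2.33] 16.892291783204698
```

Call:
send_rows([
  {"x": 0,"y": 0,"z": 0,"roll": 7,"claw": 0.8},
  {"x": 0,"y": 0,"z": 0,"roll": 14,"claw": 0.8},
  {"x": 0,"y": 0,"z": 1,"roll": 18,"claw": 0.8},
  {"x": 0,"y": 0,"z": 3,"roll": 25,"claw": 0.8},
  {"x": 0,"y": 0,"z": 3,"roll": 32,"claw": 0.8},
])

```text
clock: 11.98
eef_pos: [662.8, 89.3, 100.1]
tool_rot: [-3.137, -0.004, -0.823]
force: [1.4, -0.7, 1.0]
width: 17.4
```

Call:
send_rows([
  {"x": 0,"y": 0,"z": 0,"roll": 7,"claw": 0.8},
  {"x": 0,"y": 0,"z": 0,"roll": 14,"claw": 0.8},
  {"x": 0,"y": 0,"z": 0,"roll": 21,"claw": 0.8},
  {"x": 0,"y": 0,"z": 0,"roll": 28,"claw": 0.8},
  {"x": 0,"y": 0,"z": 0,"roll": 35,"claw": 0.8},
])

```text
clock: 12.4
eef_pos: [660.9, 90.0, 97.0]
tool_rot: [-3.141, -0.001, -0.212]
force: [-0.6, -0.2, -0.6]
width: 17.1
```

Call:
send_rows([
  {"x": 0,"y": 0,"z": 0,"roll": 7,"claw": 0.8},
  {"x": 0,"y": 0,"z": 0,"roll": 14,"claw": 0.8},
  {"x": 0,"y": 0,"z": 0,"roll": 21,"claw": 0.8},
  {"x": 0,"y": 0,"z": 0,"roll": 28,"claw": 0.8},
  {"x": 0,"y": 0,"z": 0,"roll": 35,"claw": 0.8},
])

```text
clock: 12.82
eef_pos: [660.8, 89.8, 97.0]
tool_rot: [3.141, -0.001, 0.398]
force: [-0.3, 0.5, 0.3]
width: 16.9
```

Call:
send_rows([
  {"x": 0,"y": 0,"z": 0,"roll": 7,"claw": 0.8},
  {"x": 0,"y": 0,"z": 0,"roll": 14,"claw": 0.8},
  {"x": 0,"y": 0,"z": 0,"roll": 21,"claw": 0.8},
  {"x": 0,"y": 0,"z": 0,"roll": 28,"claw": 0.8},
  {"x": 0,"y": 0,"z": 0,"roll": 35,"claw": 0.8},
])

```text
clock: 13.23
eef_pos: [660.8, 89.6, 97.0]
tool_rot: [3.141, -0.001, 1.009]
force: [-0.0, 0.5, 0.4]
width: 16.9
```

Call:
send_rows([
  {"x": 0,"y": 0,"z": 0,"roll": 7,"claw": 0.8},
  {"x": 0,"y": 0,"z": 0,"roll": 14,"claw": 0.8},
  {"x": 0,"y": 0,"z": 0,"roll": 21,"claw": 0.8},
  {"x": 0,"y": 0,"z": 0,"roll": 28,"claw": 0.8},
  {"x": 0,"y": 0,"z": 0,"roll": 35,"claw": 0.8},
])

```text
clock: 13.65
eef_pos: [660.8, 89.5, 97.0]
tool_rot: [3.14, -0.0, 1.62]
force: [-0.0, -0.9, -0.1]
width: 17.0
```

Call:
send_rows([
  {"x": 0,"y": 0,"z": 0,"roll": 7,"claw": 0.8},
  {"x": 0,"y": 0,"z": 0,"roll": 14,"claw": 0.8},
  {"x": 0,"y": 0,"z": 0,"roll": 21,"claw": 0.8},
  {"x": 0,"y": 0,"z": 0,"roll": 28,"claw": 0.8},
  {"x": 0,"y": 0,"z": 0,"roll": 33,"claw": 0.8},
])

```text
clock: 14.07
eef_pos: [660.8, 89.3, 96.9]
tool_rot: [3.141, 0.001, 2.195]
force: [0.3, -0.4, -1.1]
width: 17.2
```

Call:
send_rows([
  {"x": 0,"y": 0,"z": -1.5,"roll": 0,"claw": 0.8},
  {"x": 0,"y": 0,"z": -3,"roll": 0,"claw": 0.8},
  {"x": 0,"y": 0,"z": -3,"roll": -7,"claw": 0.8},
  {"x": 0,"y": 0,"z": -3,"roll": -14,"claw": 0.8},
  {"x": 0,"y": 0,"z": -3,"roll": -21,"claw": 0.8},
])

```text
clock: 14.48
eef_pos: [660.7, 89.2, 66.5]
tool_rot: [3.141, 0.0, 1.817]
force: [-0.0, 0.7, 0.3]
width: 17.3
```

Call:
send_rows([
  {"x": 0,"y": 0,"z": 0,"roll": -7,"claw": 0.8},
  {"x": 0,"y": 0,"z": 0,"roll": -14,"claw": 0.8},
  {"x": 0,"y": 0,"z": 0,"roll": -21,"claw": 0.8},
  {"x": 0,"y": 0,"z": 0,"roll": -28,"claw": 0.8},
  {"x": 0,"y": 0,"z": 0,"roll": -35,"claw": 0.8},
])

```text
clock: 14.9
eef_pos: [661.3, 89.3, 66.9]
tool_rot: [3.139, -0.001, 1.206]
force: [1.5, -0.7, -1.4]
width: 17.1
```

Call:
send_rows([
  {"x": 0,"y": 0,"z": 0,"roll": -7,"claw": 0.8},
  {"x": 0,"y": 0,"z": 0,"roll": -14,"claw": 0.8},
  {"x": 0,"y": 0,"z": 0,"roll": -21,"claw": 0.8},
  {"x": 0,"y": 0,"z": 0,"roll": -28,"claw": 0.8},
  {"x": 0,"y": 0,"z": 0,"roll": -35,"claw": 0.8},
])

```text
clock: 15.32
eef_pos: [662.2, 89.1, 67.1]
tool_rot: [3.139, -0.003, 0.596]
force: [2.9, -0.1, -2.8]
width: 17.3
```

Call:
send_rows([
  {"x": 0,"y": 0,"z": 0,"roll": -7,"claw": 0.8},
  {"x": 0,"y": 0,"z": 0,"roll": -14,"claw": 0.8},
  {"x": 0,"y": 0,"z": 0,"roll": -21,"claw": 0.8},
  {"x": 0,"y": 0,"z": 0,"roll": -28,"claw": 0.8},
  {"x": 0,"y": 0,"z": 0,"roll": -35,"claw": 0.8},
])

```text
clock: 15.73
eef_pos: [662.3, 88.9, 67.4]
tool_rot: [3.141, -0.004, -0.015]
force: [2.3, -2.1, -0.6]
width: 17.2
```

```bash
python3 st.py
```

```text
15.7333 [662.26  88.86  67.38] [179.95  -0.25  -0.87] [ 2.31 -2.08 -0.6 ] [-0.32 -0.49  0.04] [-0.54  0.97  0.67  1.61 -0.76  0.84 -1.14] 17.156551428180414
```

Call:
send_rows([
  {"x": 0,"y": 0,"z": 0,"roll": -7,"claw": 0.8},
  {"x": 0,"y": 0,"z": 0,"roll": -14,"claw": 0.8},
  {"x": 0,"y": 0,"z": 0,"roll": -21,"claw": 0.8},
  {"x": 0,"y": 0,"z": 0,"roll": -28,"claw": 0.8},
  {"x": 0,"y": 0,"z": 0,"roll": -35,"claw": 0.8},
])

```text
clock: 16.15
eef_pos: [661.8, 88.4, 67.4]
tool_rot: [-3.141, -0.004, -0.626]
force: [1.3, -2.3, -0.4]
width: 17.2
```

Call:
send_rows([
  {"x": 0,"y": 0,"z": 0,"roll": -3,"claw": 0.8},
  {"x": 0,"y": 0,"z": 0,"roll": -6,"claw": 0.8},
  {"x": 0,"y": 0,"z": 0,"roll": -9,"claw": 0.8},
  {"x": 0,"y": 0,"z": 0,"roll": -12,"claw": 0.8},
  {"x": 0,"y": 0,"z": 0,"roll": -15,"claw": 0.8},
])

```text
clock: 16.57
eef_pos: [661.2, 88.6, 67.2]
tool_rot: [-3.141, -0.003, -0.885]
force: [1.1, -1.6, 0.9]
width: 17.0
```

```bash
python3 st.py
```

```text
16.5667 [661.24  88.56  67.18] [-179.97   -0.14  -50.69] [ 1.11 -1.63  0.85] [-0.46 -0.05  0.01] [-0.62  1.05  0.87  1.61 -0.94  0.95 -1.87] 16.999027538159496
```

Call:
send_rows([
  {"x": 0,"y": 0,"z": 0,"roll": -2,"claw": 0.8},
  {"x": 0,"y": 0,"z": 0,"roll": -4,"claw": 0.8},
  {"x": 0,"y": 0,"z": 0,"roll": -6,"claw": 0.8},
])

```text
clock: 16.82
eef_pos: [661.1, 88.5, 67.1]
tool_rot: [-3.141, -0.002, -0.988]
force: [1.2, -2.7, 0.1]
width: 17.4
```

```bash
python3 st.py
```

```text
16.8167 [661.08  88.54  67.13] [-179.97   -0.14  -56.64] [ 1.21 -2.65  0.06] [-0.68 -0.    0.08] [-0.63  1.06  0.89  1.61 -0.96  0.97 -1.96] 17.380131185498485
```

Call:
send_rows([
  {"x": 0,"y": 0,"z": 0,"roll": -2,"claw": 0.8},
  {"x": 0,"y": 0,"z": 0,"roll": -4,"claw": 0.8},
  {"x": 0,"y": 0,"z": 0,"roll": -6,"claw": 0.8},
])

```text
clock: 17.07
eef_pos: [660.8, 87.5, 67.1]
tool_rot: [3.141, -0.003, -1.094]
force: [-1.2, -3.8, 1.0]
width: 17.0
```

```bash
python3 st.py
```

```text
17.0667 [660.77  87.52  67.14] [180.01  -0.19 -62.66] [-1.17 -3.8   0.99] [-0.77  0.11  0.16] [-0.64  1.07  0.91  1.61 -0.98  0.98 -2.05] 17.033699873139156
```

Call:
send_rows([
  {"x": 0,"y": 0,"z": 0,"roll": -2,"claw": 0.8},
  {"x": 0,"y": 0,"z": 0,"roll": -4,"claw": 0.8},
])

```text
clock: 17.23
eef_pos: [660.8, 87.5, 67.2]
tool_rot: [3.141, -0.004, -1.162]
force: [-0.9, -3.4, 0.3]
width: 16.9
```

```bash
python3 st.py
```

```text
17.2333 [660.78  87.52  67.18] [180.    -0.2  -66.57] [-0.86 -3.37  0.33] [-0.85  0.16  0.7 ] [-0.64  1.07  0.92  1.61 -0.99  0.99 -2.12] 16.916491171702713
```

The yaw torque rose sharply at the predicted end angle, so the nut is at its hard stop. I'll hold briefly, back off, lift and check.

Call:
send_rows([
  {"x": 0,"y": 0,"z": 0,"roll": 0,"claw": 0.8},
  {"x": 0,"y": 0,"z": 0,"roll": 0,"claw": 0.8},
  {"x": 0,"y": 0,"z": 0,"roll": 0,"claw": 0.8},
  {"x": 0,"y": 0,"z": 0,"roll": 7,"claw": 0.8},
  {"x": 0,"y": 0,"z": 0,"roll": 14,"claw": 0.8},
])

```text
clock: 17.65
eef_pos: [660.8, 89.6, 66.7]
tool_rot: [-3.141, -0.001, -0.91]
force: [0.5, 0.2, 0.4]
width: 17.2
```

Call:
send_rows([
  {"x": 0,"y": 0,"z": 0,"roll": 6,"claw": 0.8},
  {"x": 0,"y": 0,"z": 1,"roll": 10,"claw": 0.8},
  {"x": 0,"y": 0,"z": 4,"roll": 16,"claw": 0.8},
  {"x": 0,"y": 0,"z": 8,"roll": 23,"claw": 0.8},
  {"x": 0,"y": 0,"z": 12,"roll": 30,"claw": 0.8},
])

```text
clock: 18.07
eef_pos: [659.7, 90.8, 187.0]
tool_rot: [-3.141, 0.002, -0.386]
force: [1.4, -0.1, 0.2]
width: 17.2
```

Call:
send_rows([
  {"x": -1,"y": -3,"z": 2,"roll": 7,"claw": 0.5},
  {"x": -2,"y": -6,"z": 4,"roll": 14,"claw": 0.2},
  {"x": -3,"y": -9,"z": 6,"roll": 21,"claw": 0.1},
  {"x": -4,"y": -10,"z": 8,"roll": 28,"claw": 0.1},
  {"x": -5,"y": -10,"z": 9,"roll": 35,"claw": 0.1},
])

```text
clock: 18.48
eef_pos: [610.7, -14.8, 279.9]
tool_rot: [3.14, -0.005, 0.219]
force: [1.1, -0.4, -0.5]
width: 76.0
```

Call:
send_rows([
  {"x": 0,"y": 0,"z": 0,"roll": 7,"claw": 0.1},
  {"x": 0,"y": 0,"z": 0,"roll": 14,"claw": 0.1},
  {"x": 0,"y": 0,"z": 0,"roll": 21,"claw": 0.1},
  {"x": 0,"y": 0,"z": 0,"roll": 28,"claw": 0.1},
  {"x": 0,"y": 0,"z": 0,"roll": 35,"claw": 0.1},
])

```text
clock: 18.9
eef_pos: [610.5, -9.3, 276.9]
tool_rot: [-3.141, -0.002, 0.836]
force: [-1.1, 0.1, -0.9]
width: 76.9
```

Call:
send_rows([
  {"x": 0,"y": 0,"z": 0,"roll": 7,"claw": 0.1},
  {"x": 0,"y": 0,"z": 0,"roll": 14,"claw": 0.1},
  {"x": 0,"y": 0,"z": 0,"roll": 21,"claw": 0.1},
  {"x": 0,"y": 0,"z": 0,"roll": 28,"claw": 0.1},
  {"x": 0,"y": 0,"z": 0,"roll": 35,"claw": 0.1},
])

```text
clock: 19.32
eef_pos: [610.4, -9.4, 276.8]
tool_rot: [3.141, -0.002, 1.447]
force: [0.2, -0.1, -0.8]
width: 77.2
```

```bash
python3 st.py; python3 - <<'E'
from h import *
im,d=ctrl.get_image("wrist");np.save("w5.npy",d)
cv2.imwrite("pics/w5.png",im)
E
```

```text
19.3167 [610.41  -9.39 276.82] [179.99  -0.12  82.91] [ 0.25 -0.15 -0.76] [-0.03  0.04  0.03] [-0.29  0.57  0.43  1.6  -0.26  1.03  0.09] 77.21519603822985
```

View pics/w5.png

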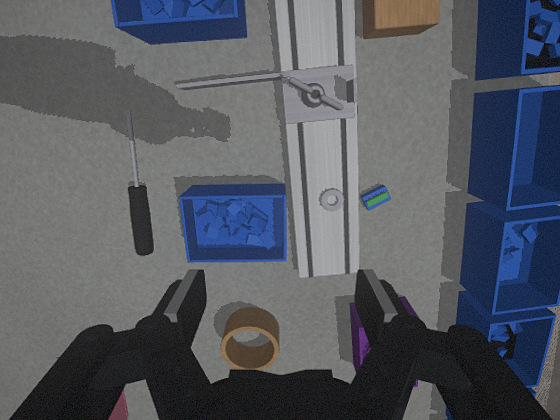

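Nut at (315,95): wings from (286,77) to (341,107). Bin at (235,225), its side clear of the rail, with the tape core at (250,338). I'll work out the wing angle and the bin pose.

```bash
python3 - <<'E'
from h import *
np.set_printoptions(precision=1,suppress=True)
a,b=atz("wrist",(284,77),66),atz("wrist",(342,108),66);v=b-a
print(a,b,(a+b)/2,np.hypot(*v[:2]),np.degrees(np.arctan2(v[1],v[0])))
d=np.load("w5.npy");P=cloud("wrist",d)
B=sel(P,450,640,-150,20,52,70);print("binrim",len(B),rect(B),np.median(B[:,2]))
# rim corners from pixels
for uv in((181,195),(285,194),(287,260),(189,262)):print(atz("wrist",uv,60))
for uv in((223,345),(279,345)):print("tape",atz("wrist",uv,48))
E
```

```text
[628.3 106.9  66. ] [687.3  68.6  66. ] [657.8  87.7  66. ] 70.33178669622191 -32.96908462240357
binrim 1588 (array([546.2, -60.6]), array([ 90.9, 130.5]), 83.96492004394531) 60.39951977108913
[489.7  -8.2  60. ]
[614.8 -21.9  60. ]
[ 607.3 -110.5   60. ]
[479.5 -98.5  60. ]
tape [ 494.5 -249.4   48. ]
tape [ 578.9 -259.1   48. ]
```

The wings lie at −33° against −34° expected at 10.0 rad, so the nut is home. The bin centre is at (546,−60), yaw −6°. I'll lower the open fingers (jaw along x) behind its −y side. The two contact points will square it as it's pushed.

Call:
send_rows([
  {"x": -1.5,"y": -3.3,"z": 0,"roll": 2,"claw": 0.1},
  {"x": -3,"y": -6.6,"z": 0,"roll": 4,"claw": 0.1},
  {"x": -4.5,"y": -9.9,"z": 0,"roll": 6,"claw": 0.1},
  {"x": -6.4,"y": -13.1,"z": -1,"roll": 6,"claw": 0.1},
  {"x": -6.4,"y": -13.3,"z": -5,"roll": 6,"claw": 0.1},
])

```text
clock: 19.78
eef_pos: [546.4, -153.1, 232.2]
tool_rot: [3.13, 0.006, 1.532]
force: [1.2, -0.8, -0.4]
width: 77.0
```

Call:
send_rows([
  {"x": 0,"y": 0,"z": -4,"roll": 0,"claw": 0.1},
  {"x": 0,"y": 0,"z": -8,"roll": 0,"claw": 0.1},
  {"x": 0,"y": 0,"z": -12,"roll": 0,"claw": 0.1},
  {"x": 0,"y": 0,"z": -14,"roll": 0,"claw": 0.1},
  {"x": 0,"y": 0,"z": -14,"roll": 0,"claw": 0.1},
])

```text
clock: 20.2
eef_pos: [543.4, -141.9, 82.2]
tool_rot: [-3.134, -0.003, 1.543]
force: [1.1, 1.2, -0.6]
width: 76.7
```

```bash
python3 st.py; python3 - <<'E'
from h import *
im,d=ctrl.get_image("wrist")
cv2.imwrite("pics/w6.png",im)
E
```

```text
20.2 [ 543.37 -141.93   82.19] [-179.55   -0.16   88.4 ] [ 1.11  1.16 -0.57] [-0.03 -0.01 -0.01] [ 0.03  0.75  0.28  1.89 -0.37  0.55  0.53] 76.71827788694854
```

View pics/w6.png

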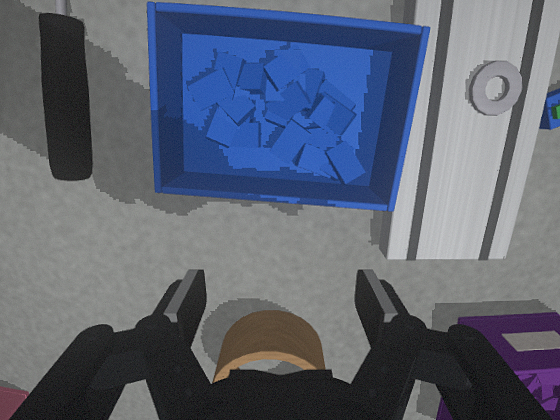

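Fingers line up with the bin's width and the gap is clear; the tape core is well behind. Descend and push.

Call:
send_rows([
  {"x": 0.2,"y": 0,"z": -2,"roll": 0,"claw": 0.1},
  {"x": 0.2,"y": 0,"z": -4,"roll": 0,"claw": 0.1},
  {"x": 0.2,"y": 0,"z": -5.7,"roll": 0,"claw": 0.1},
  {"x": 0.2,"y": 0,"z": -5.7,"roll": 0,"claw": 0.1},
  {"x": 0.2,"y": 0.5,"z": -5.7,"roll": 0,"claw": 0.1},
])

```text
clock: 20.67
eef_pos: [549.4, -139.9, 30.9]
tool_rot: [3.139, 0.001, 1.543]
force: [0.2, -1.9, 0.3]
width: 76.9
```

Call:
send_rows([
  {"x": 0,"y": 0.6,"z": 0,"roll": 0,"claw": 0.1},
  {"x": 0,"y": 1.2,"z": 0,"roll": 0,"claw": 0.1},
  {"x": 0,"y": 1.8,"z": 0,"roll": 0,"claw": 0.1},
  {"x": 0,"y": 2.4,"z": 0,"roll": 0,"claw": 0.1},
  {"x": 0,"y": 3,"z": 0,"roll": 0,"claw": 0.1},
])

```text
clock: 21.08
eef_pos: [550.3, -109.5, 30.6]
tool_rot: [3.137, 0.002, 1.545]
force: [2.4, -4.6, 1.5]
width: 76.9
```

Call:
send_rows([
  {"x": 0,"y": 0.6,"z": 0,"roll": 0,"claw": 0.1},
  {"x": 0,"y": 1.2,"z": 0,"roll": 0,"claw": 0.1},
  {"x": 0,"y": 1.8,"z": 0,"roll": 0,"claw": 0.1},
  {"x": 0,"y": 2.4,"z": 0,"roll": 0,"claw": 0.1},
  {"x": 0,"y": 3,"z": 0,"roll": 0,"claw": 0.1},
])

```text
clock: 21.5
eef_pos: [548.8, -80.6, 30.2]
tool_rot: [3.14, 0.003, 1.545]
force: [-0.2, -7.6, 5.9]
width: 76.7
```

```bash
python3 st.py; python3 - <<'E'
from h import *
np.set_printoptions(precision=1,suppress=True)
im,d=ctrl.get_image("wrist");cv2.imwrite("pics/w7.png",im);P=cloud("wrist",d)
B=sel(P,450,615,-120,90,52,66);print("binrim",len(B),rect(B),np.median(B[:,2]))
im,d=ctrl.get_image("top");P=cloud("top",d)
B=sel(P,450,622,-60,90,50,66);print("top rim",len(B),rect(B))
E
```

```text
21.5 [548.82 -80.55  30.15] [179.91   0.18  88.5 ] [-0.17 -7.61  5.9 ] [-1.19  0.    0.02] [-0.06  0.83  0.24  1.94 -0.43  0.42  0.47] 76.67942800981395
binrim 24107 (array([541.1, -33.5]), array([112.5, 131.2]), 88.6148452758789) 60.02187386481049
top rim 0 (array([0., 0.]), array([0., 0.]), 0.0)
```

```bash
python3 - <<'E'
from h import *
np.set_printoptions(precision=2,suppress=True)
im,d=ctrl.get_image("wrist");P=cloud("wrist",d)
hsv=cv2.cvtColor(im,cv2.COLOR_BGR2HSV);blue=(abs(hsv[...,0].astype(int)-112)<12)&(hsv[...,1]>120)
m=blue&(P[...,0]>450)&(P[...,0]<640)&(P[...,1]>-80)&(P[...,1]<70)&(P[...,2]>54)&(P[...,2]<68)
Q=P[m];print(len(Q),rect(Q));A=np.c_[Q[:,:2]-Q[:,:2].mean(0),np.ones(len(Q))];print("plane",np.linalg.lstsq(A,Q[:,2],rcond=None)[0])
s=ctrl.read_state();print(s["force"],s["eef_pos"])
E
```

```text
20155 (array([541.48, -22.37]), array([ 90.9 , 131.07]), 88.593994140625)
plane [ 0.    0.01 59.3 ]
[ 1.32 -2.72  2.12] [548.55 -78.42  29.62]
```

Bin is square (yaw −1.4°), level, with 92 mm to go. Continue.

Call:
send_rows([
  {"x": 0,"y": 0.7,"z": 0,"roll": 0,"claw": 0.1},
  {"x": 0,"y": 1.4,"z": 0,"roll": 0,"claw": 0.1},
  {"x": 0,"y": 2.1,"z": 0,"roll": 0,"claw": 0.1},
  {"x": 0,"y": 2.8,"z": 0,"roll": 0,"claw": 0.1},
  {"x": 0,"y": 3.5,"z": 0,"roll": 0,"claw": 0.1},
])

```text
clock: 22.07
eef_pos: [548.3, -45.0, 29.6]
tool_rot: [3.141, 0.002, 1.545]
force: [0.0, -6.0, 4.3]
width: 76.7
```

Call:
send_rows([
  {"x": 0,"y": 0.7,"z": 0,"roll": 0,"claw": 0.1},
  {"x": 0,"y": 1.4,"z": 0,"roll": 0,"claw": 0.1},
  {"x": 0,"y": 2.1,"z": 0,"roll": 0,"claw": 0.1},
  {"x": 0,"y": 2.8,"z": 0,"roll": 0,"claw": 0.1},
  {"x": 0,"y": 3.5,"z": 0,"roll": 0,"claw": 0.1},
])

```text
clock: 22.48
eef_pos: [548.2, -10.0, 29.6]
tool_rot: [3.141, 0.002, 1.545]
force: [-0.3, -6.9, 5.6]
width: 76.9
```

Call:
send_rows([
  {"x": 0,"y": 0.3,"z": 0,"roll": 0,"claw": 0.1},
  {"x": 0,"y": 0.6,"z": 0,"roll": 0,"claw": 0.1},
  {"x": 0,"y": 0.9,"z": 0,"roll": 0,"claw": 0.1},
  {"x": 0,"y": 1.1,"z": 0,"roll": 0,"claw": 0.1},
  {"x": 0,"y": 1.3,"z": 0,"roll": 0,"claw": 0.1},
])

```text
clock: 22.9
eef_pos: [548.1, 3.0, 29.5]
tool_rot: [-3.141, 0.002, 1.545]
force: [-0.2, -6.0, 4.0]
width: 76.4
```

```bash
cat > b.py <<'E'
from h import *
np.set_printoptions(precision=2,suppress=True)
im,d=ctrl.get_image("wrist");cv2.imwrite("pics/wl.png",im);P=cloud("wrist",d)
hsv=cv2.cvtColor(im,cv2.COLOR_BGR2HSV);blue=(abs(hsv[...,0].astype(int)-112)<12)&(hsv[...,1]>120)
m=blue&(P[...,0]>450)&(P[...,0]<640)&(P[...,1]>-10)&(P[...,1]<135)&(P[...,2]>54)&(P[...,2]<68)
Q=P[m];c,s,a=rect(Q);print(len(Q),c,s,a,"+y side",c[1]+min(s)/2);A=np.c_[Q[:,:2]-Q[:,:2].mean(0),np.ones(len(Q))];print("plane",np.linalg.lstsq(A,Q[:,2],rcond=None)[0])
m=~blue&(P[...,0]>505)&(P[...,0]<620)&(P[...,1]>95)&(P[...,1]<130)&(P[...,2]>31)&(P[...,2]<41);S=P[m]
if len(S):print("plate top y",len(S),np.percentile(S[:,1],[5,50,95]))
s=ctrl.read_state();print(s["clock"],s["force"],s["eef_pos"])
E
python3 b.py
```

```text
20413 [541.34  59.53] [ 90.71 130.94] 88.45361328125 +y side 104.88509368896484
plane [ 0.    0.01 59.42]
plate top y 5251 [112.07 114.8  117.88]
22.95 [-0.35 -5.15  3.79] [548.13   3.55  29.48]
```

Call:
send_rows([
  {"x": 0,"y": 0.2,"z": 0,"roll": 0,"claw": 0.1},
  {"x": 0,"y": 0.4,"z": 0,"roll": 0,"claw": 0.1},
  {"x": 0,"y": 0.6,"z": 0,"roll": 0,"claw": 0.1},
])

```text
clock: 23.2
eef_pos: [548.0, 8.9, 29.5]
tool_rot: [-3.141, 0.002, 1.545]
force: [-0.1, -5.9, 4.7]
width: 77.0
```

Call:
send_rows([
  {"x": 0,"y": 0.1,"z": 0,"roll": 0,"claw": 0.1},
  {"x": 0,"y": 0.2,"z": 0,"roll": 0,"claw": 0.1},
])

```text
clock: 23.37
eef_pos: [548.1, 11.0, 29.5]
tool_rot: [-3.141, 0.002, 1.545]
force: [0.5, -5.8, 4.5]
width: 76.7
```

```bash
python3 b.py
```

```text
20346 [541.35  67.3 ] [ 90.42 130.9 ] 88.6406021118164 +y side 112.50614929199219
plane [ 0.    0.01 59.41]
plate top y 1705 [114.87 116.68 118.38]
23.4167 [-0.24 -4.56  4.46] [548.08  11.19  29.45]
```

Very near; no contact yet. Small steps, one at a time.

Call:
send_rows([
  {"x": 0,"y": 0.1,"z": 0,"roll": 0,"claw": 0.1},
  {"x": 0,"y": 0.2,"z": 0,"roll": 0,"claw": 0.1},
])

```text
clock: 23.58
eef_pos: [548.0, 11.8, 29.5]
tool_rot: [-3.141, 0.003, 1.544]
force: [-0.7, -10.7, 4.9]
width: 76.7
```

Call:
send_rows([
  {"x": 0,"y": 0.1,"z": 0,"roll": 0,"claw": 0.1},
  {"x": 0,"y": 0.1,"z": 0,"roll": 0,"claw": 0.1},
])

```text
clock: 23.75
eef_pos: [548.0, 11.8, 29.5]
tool_rot: [3.142, 0.004, 1.543]
force: [-1.1, -9.2, 4.9]
width: 77.0
```

```bash
python3 b.py
```

```text
20551 [541.28  67.67] [ 90.43 131.19] 88.38455963134766 +y side 112.87965774536133
plane [ 0.    0.01 59.42]
plate top y 1081 [115.15 116.61 118.11]
23.8 [ 0.34 -9.93  4.57] [547.97  11.77  29.5 ]
```

The TCP has stopped advancing and the force rose to 10 N, so the bin is against the plate. Retreat straight back, then up.

Call:
send_rows([
  {"x": 0,"y": -0.5,"z": 0,"roll": 0,"claw": 0.1},
  {"x": 0,"y": -1.5,"z": 0,"roll": 0,"claw": 0.1},
  {"x": 0,"y": -3,"z": 0,"roll": 0,"claw": 0.1},
  {"x": 0,"y": -5,"z": 0,"roll": 0,"claw": 0.1},
  {"x": 0,"y": -5.5,"z": 2,"roll": 0,"claw": 0.1},
])

```text
clock: 24.22
eef_pos: [545.4, -42.3, 46.7]
tool_rot: [-3.135, 0.001, 1.543]
force: [0.4, -0.9, -0.6]
width: 76.8
```

Call:
send_rows([
  {"x": 0,"y": 0,"z": 4,"roll": 0,"claw": 0.1},
  {"x": 0,"y": 0,"z": 8,"roll": 0,"claw": 0.1},
  {"x": 0,"y": 0,"z": 12,"roll": 0,"claw": 0.1},
  {"x": 0,"y": 0,"z": 16,"roll": 0,"claw": 0.1},
  {"x": 0,"y": 0,"z": 20,"roll": 0,"claw": 0.1},
])

```text
clock: 24.63
eef_pos: [547.2, -38.9, 250.8]
tool_rot: [-3.139, -0.001, 1.547]
force: [1.0, 0.3, 0.6]
width: 77.0
```

Call:
send_rows([
  {"x": 0,"y": 0,"z": 0.5,"roll": 0,"claw": 0.1},
  {"x": 0,"y": 0,"z": 0.5,"roll": 0,"claw": 0.1},
])

```text
clock: 24.8
eef_pos: [549.6, -39.2, 256.9]
tool_rot: [3.137, -0.001, 1.547]
force: [0.0, 0.8, -0.2]
width: 76.9
```

```bash
python3 b.py
```

```text
1841 [539.11  68.04] [ 89.65 130.15] 88.72258758544922 +y side 112.86378479003906
plane [-0.   -0.   58.21]
plate top y 69 [107.93 112.94 115.74]
24.85 [ 0.07  0.9  -0.88] [548.25 -38.86 254.69]
```

View pics/wl.png

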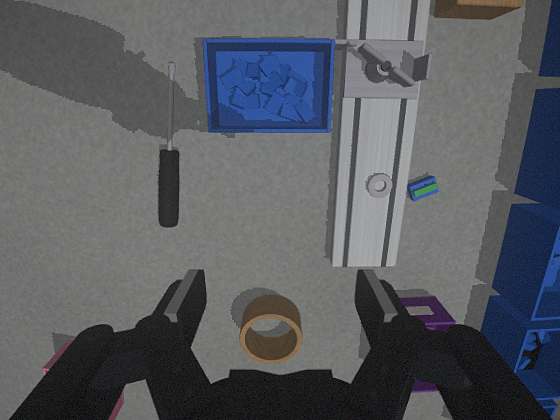

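The bin stands square at the plate, wings unchanged and bystanders in place. The robot is clear of everything, so I'm handing in.

```bash
python3 -c "
from cell import ctrl
print(ctrl.finish_job())"
```

```text
the job is handed in; nothing more can be done
None
```

I tightened the wing nut to its hard stop and pushed the low blue bin flat against the stop plate. The job is handed in, at about 25 s of the 64 s allowed; the interface gives no verdict.

- **Wing nut:** I turned it about 480° clockwise in three fingertip strokes, with both wings pushed between the narrowed jaws. At the end the torque jumped from about 0.1 to 0.7 N m, at the angle I had predicted. The wings then measured −33° against −34° expected at 10.0 rad.
- **Bin:** I pushed it about 128 mm with both open fingers. They squared it from −6° to about −1.4° in the world frame, which is the rail's own direction to within half a degree. The bin stayed level, and the push ended with the arm stalling at about 10 N against the plate.
- **Last check:** the bin's side was at y ≈ 113 mm, and its centre about 119 mm in front of the nut's axis. The robot was touching nothing, and the nearby bystanders in view (driver, washer, terminal block, tape) looked unmoved. bin2, the mug and most of the carton were outside that last view.

**Disagreements:**
- My estimates of the nut's axis differed by 3–4 mm between views.
- The plate face came out between 112 and 116 mm, so the push stalling against the plate is my main evidence that the bin touches it.
- My first move calls were refused because I had left some fields out of the rows.
- I viewed 11 pictures, one over the budget.

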